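# Hold a bulldog clip gaping around a card's edge

### The arm

A 6-joint arm with a two-finger parallel gripper is mounted at the origin on a cart in front of the work surface, level with it; the furniture and walls round the work are solid. World frame = base frame: x ahead of the robot, y to its left, z up, the work surface at z = 0. Lengths are in m, angles in rad, forces in N, time in s.
With the tool pointing down it reaches from about 0.225 to 0.875 m from the base axis. Payload 3.4 kg.
Tool frame: the origin (TCP) lies between the finger pads; the fingertips stand 8 mm ahead of it and the grasp point (between the pads) lies 11 mm behind it; z points along the fingers, y is the line along which they close (so a half turn about z gives the same grasp; the last joint's range is limited). The gripper opens to 85 mm and grips with 20 to 120 N. Pads are 22 mm wide; open, the fingers measure 114 mm over their backs; the gripper's body (76 mm by 85 mm) begins 54 mm behind the grasp point. The pads swing forward as they close: fully open they stand 13 mm farther back than shut.
Start: joints at [-1.455, 0.276, 1.505, -0, 1.361, -0.121], TCP at [0.135, -0.559, 0.239] pointing down, gripper open.
Joint ranges: [-2.89, 2.89], [-0.75, 2.08], [0.22, 2.7], [-1.18, 4.32], [0.11, 2.71], [-2.7, 2.7]. Speed limits (rad/s): [2.57, 2.57, 3.14, 3.14, 3.14, 3.14].

### API

Orientations are given as a unit quaternion [w, x, y, z].
In Python, from rig import manip gives the robot as it stands.
- The arm moves only by the tool move_arm, never from a script. Its argument "deltas" is a list that holds one entry, the list of rows, each a list of 5 numbers: the shift along the tool's x, y, z normalised to -1 to 1, where 1 is 80 cm, then the turn about the tool's z normalised to -1 to 1, where 1 is 120 degrees, then the closure, from -1 (fully open) to 1 (shut). In form: [[[tx, ty, tz, twist, grip], ...]]. A call has 1 to 12 rows; each row is the pose to reach, as a shift and turn from the pose commanded when the call began, along the tool's axes at that moment; what a row does not reach only later rows make up. A row lasts 1/10 s, in which the tool goes at most 50 mm and 8.59 degrees, less where a joint would pass 70% of its speed; a pose out of reach is approached as far as the arm can. A call with a number of a shift or a turn outside -1 to 1 is refused whole. A call with a gripper value outside its range is refused whole. The fingers move at their own pace and stop on an object; "squeeze" is the grip in N (left out, the last holds). Time passes only in rows, so rows that repeat a pose let the fingers close. It gives the time, the measured TCP pose, the force, the opening and the grip force at its end, in the units of the state.
- manip.get_state(): the state, without advancing time (a new reading comes with each control period).
- manip.get_image(name): name is "scene" or "top" or "wrist"; returns the picture (400x640x3 uint8, red, green, blue); there is no depth.
- manip.camera_params(name): a dict with "fx", "fy", "cx", "cy" (pixels), "R" (3x3) and "t" (3): a world point X has camera coordinates R X + t; the wrist camera has in their place "tool_from_camera" (4x4, takes a point from camera to tool coordinates, whose origin is the TCP and whose axes are the flange's). Camera axes: x right, y down, z forward; pixel columns grow to the right and rows downward; lengths in m; the calibration is good to about 2 mm. The wrist camera is an equidistant fisheye: a pixel r from the principal point sees the ray r / f radians off the axis. A picture is of the moment at which its call begins: read the wrist's pose just before it. camera_params takes no time and is no camera call.
- manip.sign_off(): hands the job in; it is judged then, once.
The state is a dict: "clock": time; "qpos": joint angles; "qd": joint speeds; "effort": joint torques, N m; "position": TCP position; "ee_rot": TCP orientation; "contact_force": force on the tool from outside, world axes, zero at the start; "moment": the same for the moment, N m; "width": finger opening in m; "gripper_force": force on a finger pad.
Only numpy, scipy, OpenCV 4.12 (cv2) and the standard library are available. Lean on these libraries where they do the work, as an engineer would, in place of code of your own. Each camera call takes 0.05 s, during which the arm holds its last target. There are 200 camera calls.

### The job

Pick up the steel bulldog clip by its two handles, squeezing them so that its jaws spread wide against the spring, and bring it over the taller of the two card stands so that the middle of the card's top edge sits well inside the gaping jaws without the clip touching the card, ready for a second sheet to be slipped in. Finish while still holding the clip there, squeezed open; do not let it close or let go, and do not push the card stands or the other things about.

Things in the scene. Friction and masses are not known exactly. Their poses are not given: they have to be found in the camera images.
- clip: plain steel bulldog clip, 0.1 kg, 85 mm high, standing upright on its closed jaws (22 x 44 mm), two splayed handles up. Origin: centre of its underside when closed; z up, y along the hinge pin, x the direction in which the handles are squeezed together. Hinge pin with coil (radius 6 mm) at z = 42 mm. Same either way round
- clip_grip (a point): midway between the handles, 70 mm above the clip's underside, the height to squeeze at; axes as the clip's. Handles: flat, 36 mm wide along y, from the pin up, in a V: 49 mm over the outer faces at the top, 22 mm near the pin. Squeezed to their stop (about 8 N on each) they stand parallel, 22 mm over the faces, tops 90 mm above the underside
- clip_mouth (a point): middle of the clip's mouth, 20 mm above its underside; axes as the clip's. Squeezed fully, the jaws gape evenly either side of x = 0: inner lip edges 26 mm apart at 2 mm above the underside, 20 mm at 11 mm; 46 mm over the outsides. The mouth is free from there up to the coil at 36 mm above the underside
- clip_jaw_a (a joint): how far each jaw (both move alike) is swung open: 0 closed, 0.305 rad with the handles squeezed to their stop; the spring shuts it when released
- tall_edge (a point): middle of the top edge of the taller card, 150 mm above the stand's underside. White stiff card, 4 mm thick (along x), 100 mm wide (along y), upright in a wooden foot 58 x 110 x 20 mm; x is square to the card, y along its edge, z up. The stand and its card are one loose piece of about 0.5 kg. The two stands may have changed places
- tall_stand: the card stand with the taller card; origin at the centre of its underside, axes as for its edge
- short_stand: the other card stand, the same but with its card's top edge only 95 mm above its underside; leave it alone
- wick_tin: round tin, 68 mm across, 36 mm high, origin at the centre of its underside; leave it alone
- label_roll: roll of stickers lying flat, 66 mm across, 30 mm high, origin at the centre of its underside; leave it alone
- near_jar: amber jar with a black lid, 68 mm across, 78 mm high, origin at the centre of its underside, between the stands; leave it alone
Mind the look-alikes: they are no part of the job. What is shaped like the tall_stand but pink is not meant.

How it is judged:
By the outcome, as a careful person would: the job done as asked, in the order asked, and still so for the second after the job is handed in, while the arm keeps its last pose, push and grip.
It also fails if it takes over 38 s, if anything falls off the work surface, if the arm or the gripper's body presses on something with over 40 N, if the wrist force passes 120 N, or if a joint passes its speed limit or range.

## Working session

There is one attempt and no reset: what is moved stays moved. The work goes in short steps, Python scripts to look and compute and a tool call to move; the robot and the scene stay as the last step left them, time stands still between calls to the robot, and variables do not carry over. Pictures are saved under pics/ and viewed, at most 10 in all, crops included, and the job is handed in when it is done.

Besides the shell and the picture viewer there is one more tool, called after "Request:" in YAML: its name, and indented under it one key for each argument. move_arm: Moves the arm, as the interface text tells. Scaled input: -1 to 1 covers 80 cm each way for a shift and 120 degrees each way for a turn. Its arguments: {"type":"object","properties":{"deltas":{"type":"array","items":{"type":"array","items":{"type":"array","items":{"type":"number","minimum":-1,"maximum":1}}}},"squeeze":{"type":"number"}},"required":["deltas"]}

```bash
mkdir -p pics; python3 - <<'E'
from rig import manip
import cv2, numpy as np
for n in("top","scene"):
    cv2.imwrite(f"pics/{n}0.png",manip.get_image(n)[:,:,::-1])
    print(n,{k:np.round(v,4).tolist() for k,v in manip.camera_params(n).items()})
print({k:np.round(v,4).tolist() for k,v in manip.camera_params("wrist").items()})
print(manip.get_state())
E
```

```text
top {'fx': 386.0499, 'fy': 386.0499, 'cx': 317.9188, 'cy': 201.5682, 'R': [[-0.0124, -0.9999, -0.0068], [-0.9846, 0.0134, -0.1742], [0.1743, 0.0045, -0.9847]], 't': [-0.0095, 0.5828, 1.0466]}
scene {'fx': 363.4737, 'fy': 363.4737, 'cx': 318.0031, 'cy': 199.2798, 'R': [[-0.8341, -0.5516, -0.0068], [-0.2472, 0.3848, -0.8893], [0.4931, -0.7401, -0.4573]], 't': [0.4899, 0.2413, 0.88]}
{'fx': 309.7069, 'fy': 309.7069, 'cx': 315.7837, 'cy': 199.3517, 'tool_from_camera': [[-0.0001, -0.9527, -0.304, 0.079], [1.0, 0.0001, -0.0008, 0.0002], [0.0008, -0.304, 0.9527, -0.1347], [0.0, 0.0, 0.0, 1.0]]}
{'clock': 0.1, 'qpos': array([-1.45501679e+00,  2.76560267e-01,  1.50603599e+00,  2.38698129e-05,
        1.36069762e+00, -1.20990412e-01]), 'qd': array([-0.00111284, -0.00171783, -0.00256487,  0.00054028, -0.00213543,
        0.00187854]), 'effort': array([ 1.66687820e-03, -4.17698801e+01, -2.46404761e+01, -1.39190615e-04,
        5.85600399e-03,  7.78266582e-06]), 'position': array([ 0.13482816, -0.55848843,  0.2384982 ]), 'ee_rot': array([-8.50576461e-04,  9.93000615e-01,  1.18106115e-01,  1.38865103e-05]), 'contact_force': array([0.56665025, 0.28738856, 0.28783521]), 'moment': array([ 0.04755589,  0.02092335, -0.02908241]), 'gripper_force': 0.0, 'width': 0.08512316731518865}
```

View pics/top0.png

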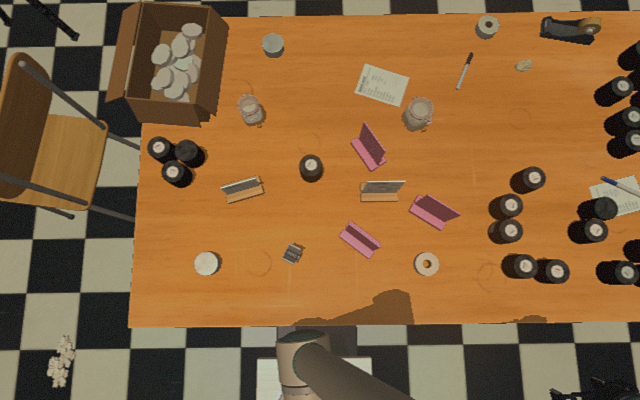

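View pics/scene0.png

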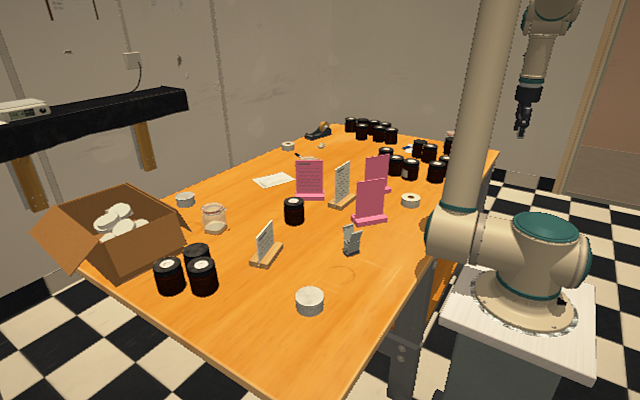

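The clip is near (292,253) in the top view. The white stands are at (242,189) and (382,190); the right one looks taller. I'll enlarge both.

```bash
python3 - <<'E'
import cv2, numpy as np
t=cv2.imread("pics/top0.png");s=cv2.imread("pics/scene0.png")
c=lambda im,x,y,w,h,k:cv2.resize(im[y:y+h,x:x+w],None,fx=k,fy=k,interpolation=cv2.INTER_CUBIC)
a=np.hstack([c(t,272,233,40,40,8),c(t,352,170,60,40,8)])
b=np.hstack([c(s,325,150,80,50*1,5),c(s,325,210,80,50,5)])
a=a[:, :800]; b=cv2.copyMakeBorder(b,0,0,0,a.shape[1]-b.shape[1],0)
cv2.imwrite("pics/crop1.png",np.vstack([a,b])); print(a.shape,b.shape)
E
```

```text
(320, 800, 3) (250, 800, 3)
```

View pics/crop1.png

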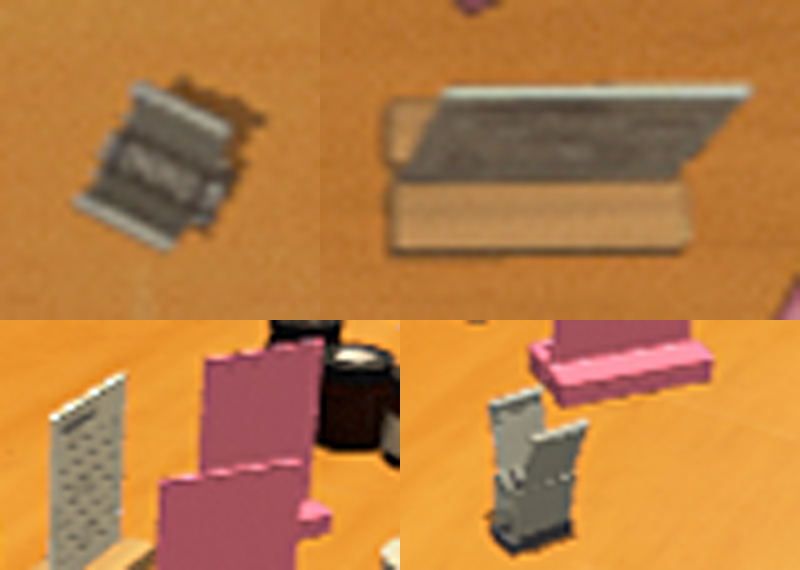

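The crop shows the clip's handle tops at (137,88)-(228,132) and (77,202)-(172,247). The top edge of the right-hand card runs (445,92)-(748,92). I'll turn these into world positions.

```bash
cat > h.py <<'E'
from rig import manip
import cv2, numpy as np
def ray(name,u,v,z):
    p=manip.camera_params(name);R,t=np.array(p["R"]),np.array(p["t"])
    d=R.T@np.array([(u-p["cx"])/p["fx"],(v-p["cy"])/p["fy"],1]);C=-R.T@t
    return C+d*(z-C[2])/d[2]
def proj(name,X):
    p=manip.camera_params(name);c=np.array(p["R"])@X+p["t"]
    return p["fx"]*c[0]/c[2]+p["cx"],p["fy"]*c[1]/c[2]+p["cy"]
def wproj(X,pos,q):
    from scipy.spatial.transform import Rotation as Ro
    p=manip.camera_params("wrist");T=np.array(p["tool_from_camera"])
    xt=Ro.from_quat(q,scalar_first=True).inv().apply(np.array(X)-pos)
    c=T[:3,:3].T@(xt-T[:3,3]);r=np.hypot(c[0],c[1]);th=np.arctan2(r,c[2])
    return p["fx"]*th*c[0]/r+p["cx"],p["fy"]*th*c[1]/r+p["cy"]
def wray(u,v,z,pos,q):
    from scipy.spatial.transform import Rotation as Ro
    p=manip.camera_params("wrist");T=np.array(p["tool_from_camera"]);Rt=Ro.from_quat(q,scalar_first=True)
    a=np.array([(u-p["cx"]),(v-p["cy"])])/p["fx"];th=np.hypot(*a)
    d=np.r_[a/th*np.sin(th),np.cos(th)];d=Rt.apply(T[:3,:3]@d);C=Rt.apply(T[:3,3])+pos
    return C+d*(z-C[2])/d[2]
E
python3 - <<'E'
from h import *
c=lambda x,y,z:ray("top",272+x/8-.4,233+y/8-.4,z)
k=lambda x,y,z:ray("top",352+(x-320)/8-.4,170+y/8-.4,z)
P=[c(137,86,.085),c(230,130,.085),c(77,202,.085),c(172,247,.085)]
print(np.round(P,4)); m=np.mean(P,0);print("clip",m.round(4))
d=(P[1]-P[0]+P[3]-P[2]); print("pin dir deg",np.degrees(np.arctan2(d[1],d[0])),np.linalg.norm(d)/2,np.linalg.norm(P[0]+P[1]-P[2]-P[3])/2)
e=[k(445,92,.15),k(748,92,.15)];print("edge",np.round(e,4),np.mean(e,0),np.linalg.norm(e[0]-e[1]))
f=[k(390,250,.0),k(690,250,.0),k(390,180,.02),k(685,180,.02)];print(np.round(f,4),np.linalg.norm(f[0]-f[1]))
print(proj("scene",np.mean(e,0)), proj("scene",m))
print("short@95?",np.round(ray("top",310,168,.078),4))
E
```

```text
[[0.4629 0.0632 0.085 ]
 [0.4477 0.0318 0.085 ]
 [0.4244 0.0833 0.085 ]
 [0.409  0.0514 0.085 ]]
clip [0.436  0.0574 0.085 ]
pin dir deg -115.74169091869426 0.035123697457456755 0.04344469507551486
edge [[ 0.6175 -0.1466  0.15  ]
 [ 0.6161 -0.2451  0.15  ]] [ 0.61680005 -0.19588485  0.15      ] 0.09853340599675287
[[ 0.5921 -0.1431  0.    ]
 [ 0.5906 -0.2546  0.    ]
 [ 0.6146 -0.1418  0.02  ]
 [ 0.6131 -0.2499  0.02  ]] 0.11147122302187974
(np.float64(341.78020201812035), np.float64(164.69090860284274)) (np.float64(351.6972034905962), np.float64(227.970309627127))
short@95? [0.6741 0.0039 0.078 ]
```

Request:
move_arm:
  deltas:
    - [[0.546, -0.66, 0.023, -0.4225, -1], [0.546, -0.66, 0.023, -0.4225, -1], [0.546, -0.66, 0.023, -0.4225, -1], [0.546, -0.66, 0.023, -0.4225, -1], [0.546, -0.66, 0.023, -0.4225, -1], [0.546, -0.66, 0.023, -0.4225, -1], [0.546, -0.66, 0.023, -0.4225, -1], [0.546, -0.66, 0.023, -0.4225, -1], [0.546, -0.66, 0.023, -0.4225, -1], [0.546, -0.66, 0.023, -0.4225, -1], [0.546, -0.66, 0.023, -0.4225, -1], [0.546, -0.66, 0.023, -0.4225, -1]]

```text
clock: 1.3
position: [0.3983, -0.018, 0.2231]
ee_rot: [0.0, 0.847, 0.532, 0.0]
contact_force: [1.0, -1.4, 0.8]
width: 0.0854
gripper_force: 0.0
```

```bash
cat >> h.py <<'E'
def plan(target,yaw_y):
    "tool shift (normalised) and twist to take TCP to target with tool y at world angle yaw_y (deg), tool down"
    from scipy.spatial.transform import Rotation as Ro
    s=manip.get_state();M=Ro.from_quat(s["ee_rot"],scalar_first=True).as_matrix()
    y=np.degrees(np.arctan2(M[1,1],M[0,1]));tw=-((yaw_y-y+180)%360-180)
    print("t",s["clock"],"pos",s["position"].round(4),"yaw",y.round(2),"q",s["qpos"].round(2),"w",round(s["width"],4),"F",s["contact_force"].round(1),"zdev",M[:,2].round(4))
    print("delta",(M.T@(np.array(target)-s["position"])/.8).round(4),"twist",round(tw/120,4))
E
python3 -c "
from h import *
plan([.436,.0574,.22],-25.7)"
```

```text
t 1.3 pos [ 0.3983 -0.018   0.2231] yaw -25.72 q [-0.22  0.02  1.87 -0.    1.26  0.23] w 0.0854 F [ 1.  -1.4  0.8] zdev [ 4.e-04 -5.e-04 -1.e+00]
delta [0.1053 0.0015 0.0039] twist -0.0002
```

Request:
move_arm:
  deltas:
    - [[0.105, 0.0015, 0.004, 0, -1], [0.105, 0.0015, 0.004, 0, -1], [0.105, 0.0015, 0.004, 0, -1], [0.105, 0.0015, 0.004, 0, -1]]

```text
clock: 1.7
position: [0.4352, 0.0556, 0.2194]
ee_rot: [-0.0, 0.846, 0.533, -0.001]
contact_force: [0.7, -0.4, -0.0]
width: 0.0856
gripper_force: 0.0
```

```bash
python3 -c "
from h import *
s=manip.get_state();im=manip.get_image('wrist');cv2.imwrite('pics/w1.png',im[:,:,::-1])
plan([.436,.0574,.059],-25.7)
x,y=map(int,wproj([.436,.0574,.085],s['position'],s['ee_rot']));x0,y0=x-80,y-70
print(x0,y0)
cv2.imwrite('pics/w1c.png',cv2.resize(im[y0:y0+140,x0:x0+160,::-1],None,fx=4,fy=4,interpolation=cv2.INTER_CUBIC))
"
```

```text
t 1.75 pos [0.435  0.0548 0.2196] yaw -25.69 q [-0.03  0.08  1.8  -0.    1.26  0.42] w 0.0854 F [-0.4  0.4 -0.6] zdev [-1.5e-03 -8.0e-04 -1.0e+00]
delta [ 3.700e-03 -1.000e-04  2.007e-01] twist 0.0001
234 119
```

View pics/w1c.png

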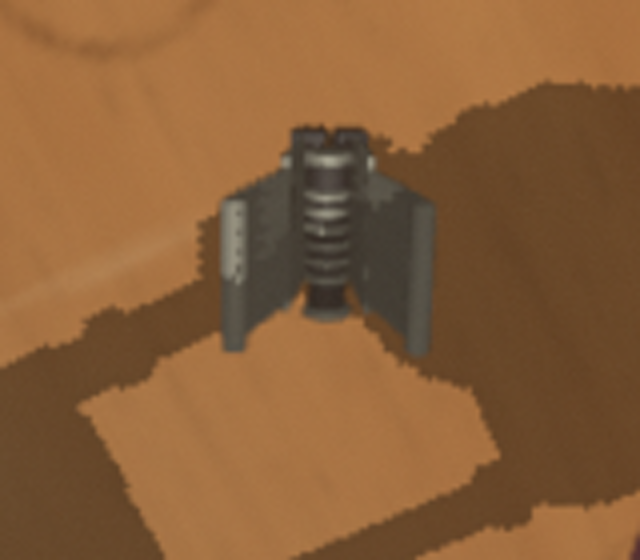

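The clip sits square in the wrist view, with its outer handle edges at crop (222,199)-(226,350) and (434,203)-(430,354).

```bash
python3 -c "
from h import *
s=manip.get_state()
P=[wray(234+x/4-.4,119+y/4-.4,.085,s['position'],s['ee_rot']) for x,y in [(222,199),(226,350),(434,203),(430,354)]]
P=np.array(P);m=P.mean(0);print(P.round(4),m)
a=P[2]+P[3]-P[0]-P[1];print(np.degrees(np.arctan2(a[1],a[0])),np.linalg.norm(a)/2)
b=P[0]+P[2]-P[1]-P[3];print(np.degrees(np.arctan2(b[1],b[0])),np.linalg.norm(b)/2)
plan([*m[:2],.059],-25.7)
"
```

```text
[[0.4236 0.0841 0.085 ]
 [0.4083 0.0521 0.085 ]
 [0.4657 0.0628 0.085 ]
 [0.4503 0.0309 0.085 ]] [0.43699194 0.05746461 0.085     ]
-26.825522457875362 0.047074194506276854
64.29522341894756 0.0354935366922483
t 1.75 pos [0.435  0.0548 0.2196] yaw -25.69 q [-0.03  0.08  1.8  -0.    1.26  0.42] w 0.0854 F [-0.4  0.4 -0.6] zdev [-1.5e-03 -8.0e-04 -1.0e+00]
delta [0.0043 0.001  0.2007] twist 0.0001
```

Request:
move_arm:
  deltas:
    - [[0.002, 0.001, 0.06, 0.004, -1], [0.002, 0.001, 0.11, 0.004, -1], [0.002, 0.001, 0.14, 0.004, -1], [0.002, 0.001, 0.14, 0.004, -1], [0.002, 0.001, 0.14, 0.004, -1]]

```text
clock: 2.25
position: [0.4371, 0.0551, 0.1084]
ee_rot: [0.0, 0.85, 0.528, -0.0]
contact_force: [0.4, 0.2, 0.8]
width: 0.0854
gripper_force: 0.0
```

```bash
python3 -c "
from h import *
plan([.437,.0575,.059],-26.2)
"
```

```text
t 2.25 pos [0.4371 0.0551 0.1084] yaw -26.32 q [-0.03  0.2   1.98 -0.    0.97  0.43] w 0.0854 F [0.4 0.2 0.8] zdev [-1.e-04 -3.e-04 -1.e+00]
delta [ 0.0027 -0.0015  0.0618] twist -0.001
```

Request:
move_arm:
  deltas:
    - [[0.002, -0.0015, 0.03, 0, -1], [0.002, -0.0015, 0.055, 0, -1], [0.002, -0.0015, 0.062, 0, -1], [0.002, -0.0015, 0.062, 0, -1], [0.002, -0.0015, 0.062, 0, -1], [0.002, -0.0015, 0.062, 0, -1]]

```text
clock: 2.85
position: [0.4379, 0.058, 0.0596]
ee_rot: [0.001, 0.849, 0.528, 0.001]
contact_force: [-0.3, 0.1, -0.1]
width: 0.0854
gripper_force: 0.0
```

```bash
python3 -c "
from h import *
plan([.437,.0575,.059],-26.2)
"
```

```text
t 2.85 pos [0.4379 0.058  0.0596] yaw -26.22 q [-0.03  0.26  2.05 -0.    0.83  0.43] w 0.0854 F [-0.3  0.1 -0.1] zdev [ 2.9e-03 -2.0e-04 -1.0e+00]
delta [-0.0011 -0.0007  0.0008] twist -0.0002
```

Request:
move_arm:
  deltas:
    - [[0, 0, 0, 0, 1], [0, 0, 0, 0, 1], [0, 0, 0, 0, 1], [0, 0, 0, 0, 1], [0, 0, 0, 0, 1], [0, 0, 0, 0, 1], [0, 0, 0, 0, 1], [0, 0, 0, 0, 1], [0, 0, 0, 0, 1], [0, 0, 0, 0, 1]]
  squeeze: 30

```text
clock: 3.85
position: [0.4316, 0.0608, 0.06]
ee_rot: [-0.005, 0.85, 0.527, -0.003]
contact_force: [-12.3, 8.4, 29.9]
width: 0.0236
gripper_force: 28.4
```

```bash
python3 -c "
from h import *
s=manip.get_state();im=manip.get_image('wrist');cv2.imwrite('pics/w2.png',im[:,:,::-1])
plan([.437,.0575,.159],-26.2);print(s['gripper_force'])
cv2.imwrite('pics/w2c.png',cv2.resize(im[100:300,200:430,::-1],None,fx=3,fy=3,interpolation=cv2.INTER_CUBIC))
"
```

```text
t 3.9 pos [0.4316 0.0608 0.06  ] yaw -26.37 q [-0.02  0.26  2.05  0.01  0.84  0.43] w 0.0235 F [-12.5   8.6  28.5] zdev [-0.0096  0.0051 -0.9999]
delta [-0.0007  0.0065 -0.1238] twist -0.0014
28.35338373970444
```

View pics/w2c.png

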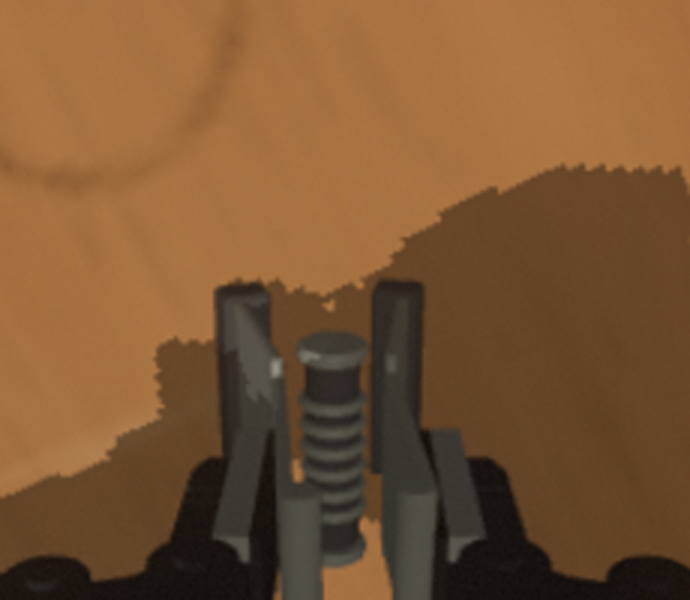

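The handles are squeezed nearly parallel and the jaws are spread either side of the coil. The clip is pressed against the table, so I'll lift gently.

Request:
move_arm:
  deltas:
    - [[0, 0, -0.005, 0, 1], [0, 0, -0.015, 0, 1], [0, 0, -0.03, 0, 1], [0, 0, -0.06, 0, 1], [0, 0, -0.1, 0, 1], [0, 0, -0.15, 0, 1], [0, 0, -0.2, 0, 1], [0, 0, -0.25, 0, 1], [0, 0, -0.25, 0, 1], [0, 0, -0.25, 0, 1]]

```text
clock: 4.9
position: [0.4372, 0.058, 0.2592]
ee_rot: [0.001, 0.849, 0.528, 0.001]
contact_force: [0.2, 0.1, -0.9]
width: 0.0208
gripper_force: 35.4
```

```bash
python3 -c "
from h import *
s=manip.get_state();im=manip.get_image('wrist')
t=manip.get_image('top');q=manip.get_image('scene')
cv2.imwrite('pics/t3.png',t[:,:,::-1])
plan([.6168,-.1959,.259],-0.8);print(s['gripper_force'])
x,y=map(int,proj('scene',s['position']));print(x,y)
A=cv2.resize(im[100:300,200:430,::-1],None,fx=2,fy=2,interpolation=cv2.INTER_CUBIC)
B=cv2.resize(q[y-40:y+40,x-30:x+36,::-1],None,fx=5,fy=5,interpolation=cv2.INTER_CUBIC)
cv2.imwrite('pics/w3c.png',np.hstack([A,B]))
"
```

```text
t 5.05 pos [0.4356 0.0581 0.2568] yaw -26.22 q [-0.03  0.06  1.73 -0.    1.35  0.43] w 0.0208 F [ 0.3 -0.7 -1.3] zdev [-3.4e-03 -1.0e-04 -1.0e+00]
delta [-0.1847  0.3434 -0.0035] twist -0.2119
35.35068581812084
353 170
```

View pics/w3c.png

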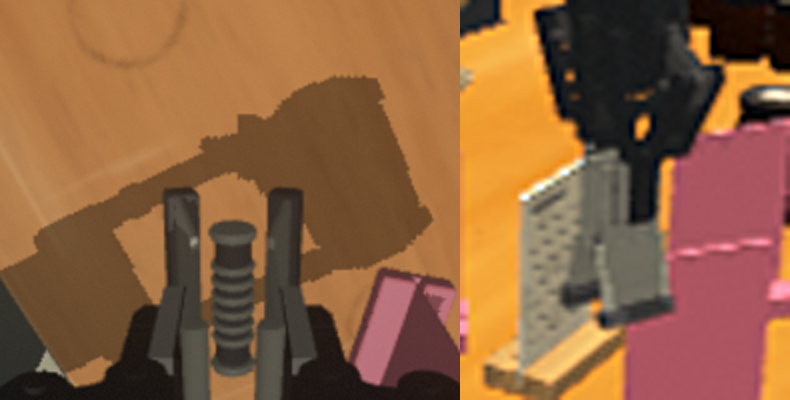

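Request:
move_arm:
  deltas:
    - [[-0.1847, 0.3434, -0.002, -0.212, 1], [-0.1847, 0.3434, -0.002, -0.212, 1], [-0.1847, 0.3434, -0.002, -0.212, 1], [-0.1847, 0.3434, -0.002, -0.212, 1], [-0.1847, 0.3434, -0.002, -0.212, 1], [-0.1847, 0.3434, -0.002, -0.212, 1], [-0.1847, 0.3434, -0.002, -0.212, 1], [-0.1847, 0.3434, -0.002, -0.212, 1], [-0.1847, 0.3434, -0.002, -0.212, 1], [-0.1847, 0.3434, -0.002, -0.212, 1], [-0.1847, 0.3434, -0.002, -0.212, 1]]

```text
clock: 6.15
position: [0.6172, -0.1944, 0.2601]
ee_rot: [-0.0, 0.711, 0.703, -0.0]
contact_force: [0.5, 0.8, -1.1]
width: 0.0208
gripper_force: 35.4
```

```bash
python3 -c "
from h import *
s=manip.get_state();im=manip.get_image('wrist')
q=manip.get_image('scene')
plan([.6168,-.1959,.192],-0.8);print(s['gripper_force'])
print('lip',[np.round(wproj(X,np.zeros(3),[1,0,0,0]),1) for X in ([-.022,-.023,.057],[-.022,.023,.057],[-.02,0,.02],[.02,0,.02])])
p,r=s['position'],s['ee_rot']
print('edge',[np.round(wproj(X,p,r),1) for X in ([.6175,-.1466,.15],[.6161,-.2451,.15])])
x,y=map(int,proj('scene',[.6168,-.1959,.17]));print(x,y)
A=cv2.resize(im[110:310,220:410,::-1],None,fx=2.4,fy=2.4,interpolation=cv2.INTER_CUBIC)
B=cv2.resize(q[y-40:y+40,x-32:x+32,::-1],None,fx=5,fy=6,interpolation=cv2.INTER_CUBIC)
cv2.imwrite('pics/w4c.png',np.hstack([A,B]));print(A.shape)
"
```

```text
t 6.25 pos [ 0.6175 -0.1947  0.2605] yaw -0.71 q [-0.41  0.38  1.3   0.    1.46 -0.4 ] w 0.0209 F [ 0.6 -0.1 -0.7] zdev [ 4.e-04 -2.e-04 -1.e+00]
delta [-0.0016 -0.0009  0.0857] twist 0.0008
35.3563610650599
lip [array([281.1, 252.5]), array([347.1, 252.6]), array([313.8, 278.7]), array([313.6, 214.9])]
edge [array([314. , 141.9]), array([314. , 253.8])]
341 159
(480, 456, 3)
```

View pics/w4c.png

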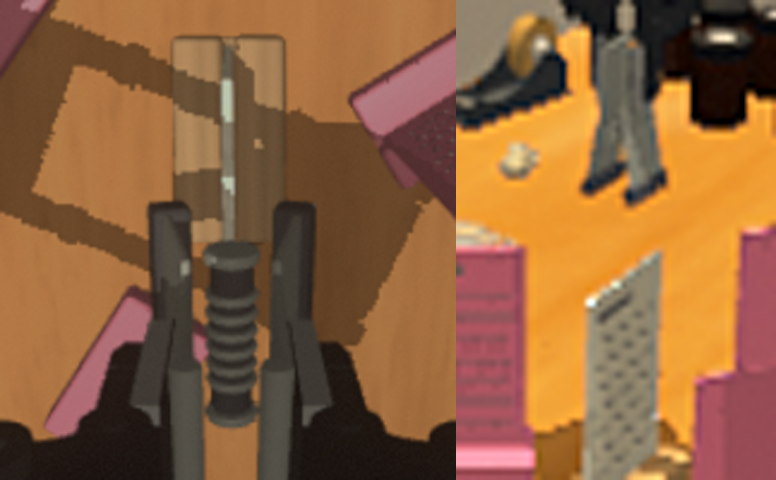

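Wrist view: the coil spans v 214–281 as predicted, and the card edge is near u 314.6 against u 316.7 for the clip centre. I'll shift about 1.8 mm sideways and then descend.

Request:
move_arm:
  deltas:
    - [[-0.001, -0.0022, 0, 0, 1], [-0.001, -0.0022, 0.015, 0, 1], [-0.001, -0.0022, 0.03, 0, 1], [-0.001, -0.0022, 0.045, 0, 1], [-0.001, -0.0022, 0.055, 0, 1], [-0.001, -0.0022, 0.065, 0, 1], [-0.001, -0.0022, 0.075, 0, 1], [-0.001, -0.0022, 0.084, 0, 1], [-0.001, -0.0022, 0.084, 0, 1], [-0.001, -0.0022, 0.084, 0, 1], [-0.001, -0.0022, 0.084, 0, 1]]

```text
clock: 7.35
position: [0.6165, -0.1967, 0.1933]
ee_rot: [0.001, 0.712, 0.702, 0.0]
contact_force: [-0.1, 0.1, -0.5]
width: 0.021
gripper_force: 35.4
```

```bash
python3 -c "
from h import *
s=manip.get_state();im=manip.get_image('wrist')
q=manip.get_image('scene');t=manip.get_image('top')
plan([.6165,-.1959,.192],-0.8);print(s['gripper_force'])
p=s['position'];
print('scene pt edge',proj('scene',[.6168,-.1466,.15]),proj('scene',[.6161,-.2451,.15]))
x,y=map(int,proj('scene',[.6168,-.1959,.16]));print(x,y)
A=cv2.resize(im[110:310,220:410,::-1],None,fx=2.4,fy=2.4,interpolation=cv2.INTER_CUBIC)
B=cv2.resize(q[y-24:y+24,x-16:x+16,::-1],None,fx=10,fy=10,interpolation=cv2.INTER_CUBIC)
cv2.imwrite('pics/w5c.png',np.hstack([A,B]))
"
```

```text
t 7.5 pos [ 0.6164 -0.1966  0.1933] yaw -0.77 q [-0.42  0.41  1.42 -0.    1.31 -0.4 ] w 0.0208 F [-0.6  0.1 -0.4] zdev [ 1.e-03 -5.e-04 -1.e+00]
delta [0.0009 0.0001 0.0017] twist 0.0002
35.354699827730656
scene pt edge (np.float64(334.41617172263244), np.float64(169.291592387436)) (np.float64(348.89237532894674), np.float64(160.39311205453043))
341 161
```

View pics/w5c.png

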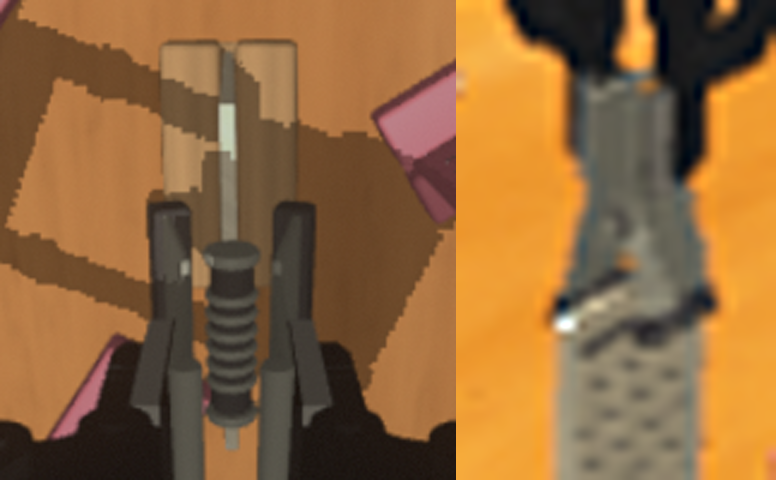

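The card's edge is centred between the jaws, above the lips and clear of the coil. The grip is steady and there is no contact force, so I'm handing in.

```bash
python3 -c "
from rig import manip
print(manip.sign_off())"
```

```text
the job is handed in; nothing more can be done
None
```

The job is handed in: the clip is held squeezed fully open over the taller white card, with the middle of the card's top edge centred in the jaws, about 19 mm above the clip's underside by my estimate, and no contact force showing at hand-in.

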